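Lay out the draw set in order of draw

TASK

Lay out the next patient's blood-draw set beside the needle holder without shifting it: put the three loose tubes in the wire rest in order of draw, one to a notch and caps pointing away from you, with the blue cap in the notch nearest the needle holder, the ochre in the middle and the purple in the last. Then lay the gauze pack flat on the trolley about a finger's width beyond the purple tube's end of the rest, in line with the rest, and put the tape roll centred on top of the gauze.

Things in the scene. Friction and masses are not known exactly. Their poses are not given: they have to be found in the camera images.
- tube_rest: Fixed rest: white foot 62 x 150 x 7 mm, two waved 5 mm steel wires along y at x = -20, +20 mm; in each three V notches at y = -42, 0, +42 mm, tops 48, bottoms 28 mm up. A tube lies across both wires along x, axis 37 to 42 mm up, and rolls to the notch bottom. Origin: centre of the underside; x away from the robot (world x within 0.2 rad), y left. Ends at y = -75, +75 mm.
- blue_tube: Empty capped sample tube with a light blue cap: barrel 12.8 mm thick, 81 mm long in all, cap 16.2 mm thick from 62 mm on. Lies loose on the trolley on the robot's side of the rest, cap pointing away and to the left (z level, 0.6 to 1.1 rad left of world +x); rolls if pushed. Origin: centre of the closed bottom end, on the axis; z runs along the tube to the cap. Grip the barrel across from above.
- ochre_tube: Serum tube with an ochre (yellow-orange) cap and a paper label: barrel 15.6 mm thick, 104 mm long in all, cap 19.4 mm thick from 82 mm on. Lies loose on the trolley on the robot's side of the rest, cap pointing away and to the left (z level, 0.6 to 1.1 rad left of world +x); rolls if pushed. Origin: centre of the closed bottom end, on the axis; z runs along the tube to the cap. Grip the barrel across from above.
- purple_tube: Empty capped sample tube with a purple cap: barrel 12.8 mm thick, 81 mm long in all, cap 16.2 mm thick from 62 mm on. Lies loose on the trolley on the robot's side of the rest, cap pointing away and to the left (z level, 0.6 to 1.1 rad left of world +x); rolls if pushed. Origin: centre of the closed bottom end, on the axis; z runs along the tube to the cap. Grip the barrel across from above.
- gauze_pack: Flat square gauze swab packet, white and blue, 62 x 63 mm (x, y) and 8 mm thick, lying on the side table to the robot's right, which is level with the trolley. It behaves as one stiff flat pack; grip it across two opposite edges from above. Origin: centre of its underside, z up.
- tape_roll: White roll of paper tape lying flat, 48 mm in diameter, 25 mm high, lying just behind one end of the tube rest, the one away from the needle holder. Origin: centre of its underside, z up.
- needle_holder: Cream-coloured needle holder standing upright on its 31 mm flange, 54 mm high, loose and light (20 g), just behind one end of the tube rest (the left or the right one); it stays where it is and marks the end where the order of draw begins. Origin: centre of its underside.
Not all that is in view belongs to the job. Several things have the shape of the tape_roll; the one meant has the colours described above.

How it is judged:
At the end, for the whole second after the job is handed in: Tubes level across both wires, caps away, within 9 mm of their notches: blue on the needle holder's side, ochre mid, purple last. Gauze flat off the purple end, centre 98-148 mm along y and within 30 mm along x of the rest's; tape flat on it within 14 mm. Holder within 15 mm. All at rest (x of blue_tube in the frame of tube_rest between -0.075 and -0.022 m and z of blue_tube in the frame of tube_rest between 0.03 and 0.05 m and angle between blue_tube's own z axis and vertical between 1.42 and 1.72 rad and angle between the z axis of each of blue_tube, ochre_tube, purple_tube and the x axis of tube_rest, either way round below 0.2 rad and x of ochre_tube in the frame of tube_rest between -0.075 and -0.022 m and z of ochre_tube in the frame of tube_rest between 0.03 and 0.05 m and angle between ochre_tube's own z axis and vertical between 1.42 and 1.72 rad and x of purple_tube in the frame of tube_rest between -0.075 and -0.022 m and z of purple_tube in the frame of tube_rest between 0.03 and 0.05 m and angle between purple_tube's own z axis and vertical between 1.42 and 1.72 rad and y of ochre_tube in the frame of tube_rest between -0.009 and 0.009 m and x of gauze_pack in the frame of tube_rest between -0.03 and 0.03 m and height (world z) of gauze_pack below 0.006 m and angle between each of gauze_pack, tape_roll, needle_holder's own z axis and vertical below 0.1 rad and horizontal distance between tape_roll and gauze_pack below 0.014 m and z of tape_roll in the frame of gauze_pack between 0.005 and 0.012 m and distance of needle_holder from where it was at the start of the episode below 0.015 m and linear speed of each of blue_tube, ochre_tube, purple_tube, gauze_pack, tape_roll below 0.02 m/s and ((y of needle_holder in the frame of tube_rest above 0 m and y of blue_tube in the frame of tube_rest between 0.033 and 0.051 m and y of purple_tube in the frame of tube_rest between -0.051 and -0.033 m and y of gauze_pack in the frame of tube_rest between -0.148 and -0.098 m) or (y of needle_holder in the frame of tube_rest below 0 m and y of blue_tube in the frame of tube_rest between -0.051 and -0.033 m and y of purple_tube in the frame of tube_rest between 0.033 and 0.051 m and y of gauze_pack in the frame of tube_rest between 0.098 and 0.148 m))); the robot touches nothing.
It fails at once if the needle holder is knocked over or pushed away (distance of needle_holder from where it was at the start of the episode above 0.03 m or angle between needle_holder's own z axis and vertical above 0.5 rad).
It also fails if it takes over 118 s, if anything falls off the work surface, if the arm or the gripper's body presses on something with over 40 N, if the wrist force passes 120 N, or if a joint passes its speed limit or range.

ROBOT

A 7-joint arm with a two-finger parallel gripper is mounted at the origin on a cart in front of the work surface, level with it; the furniture and walls round the work are solid. World frame = base frame: x ahead of the robot, y to its left, z up, the work surface at z = 0. Lengths are in m, angles in rad, forces in N, time in s.
With the tool pointing down it reaches from about 0.425 to 0.875 m from the base axis. Payload 4.7 kg.
Tool frame: the origin (TCP) lies at the very end of the fingers, on their centre line; the grasp point (between the pads) lies 19 mm behind it; z points along the fingers, y is the line along which they close (so a half turn about z gives the same grasp; the last joint's range is limited). The gripper opens to 87 mm and grips with 3 to 60 N. Pads are 19 mm wide; open, the fingers measure 117 mm over their backs; the gripper's body (75 mm by 190 mm) begins 51 mm behind the grasp point.
Start: joints at [-1.291, 0.321, -0.07, 1.45, 0.023, 1.371, -0.057], TCP at [0.171, 0.627, 0.223] pointing down, gripper open.
Joint ranges: [-2.86, 2.86], [-0.3, 2.09], [-1.38, 1.24], [0.06, 2.45], [-1.56, 4.7], [0.09, 2.05], [-2.69, 2.69]. Speed limits (rad/s): [2.57, 2.57, 3.14, 3.14, 3.14, 3.14, 3.14].

INTERFACE

Orientations are given as a rotation vector (axis times angle).
In Python, from bench import ctrl, get_image, job gives the robot as it stands.
- The arm moves only by the shell command python3 -m crank 'ROWS' [FORCE]. ROWS is JSON, a list that holds one entry, the list of rows, each a list of 5 numbers: the shift along the tool's x, y, z in mm, then the turn about the tool's z in rad, then the closure, from -1 (fully open) to 1 (shut), so that 0 is half open. A call has 1 to 10 rows; each row shifts and turns the commanded pose from where the row before left it, along the tool's axes as they then stand; what a row does not reach is not made up. A row lasts 1/12 s, in which the tool goes at most 41.7 mm and 7.16 degrees, less where a joint would pass 70% of its speed; a pose out of reach is approached as far as the arm can. A call with a gripper value outside its range is refused whole. The fingers move at their own pace and stop on an object; FORCE is the grip in N (left out, the last holds). Time passes only in rows, so rows that do not move let the fingers close. It gives the time, the measured TCP pose, the force, the opening and the grip force at its end, in the units of the state.
- ctrl.get_state(): the state, without advancing time (a new reading comes with each control period).
- get_image(name): name is "scene" or "top" or "wrist"; returns a dict with "pixels" (400x640x3 uint8, red, green, blue), "fx", "fy", "cx", "cy" (pixels), "k1" (the pictures are not rectified: a ray, as slopes to the right and down, at radius r is drawn at 1 + k1 r^2 times it, then the intrinsics apply), "T" (4x4, takes a point from camera to world coordinates); the wrist camera has in their place "T_tool_cam" (4x4, takes a point from camera to tool coordinates, whose origin is the TCP and whose axes are the flange's). Camera axes: x right, y down, z forward; pixel columns grow to the right and rows downward; lengths in m; the calibration is good to about 2 mm. A picture is of the moment at which its call begins: read the wrist's pose just before it. There is no depth.
- job.close_job(): hands the job in; it is judged then, once.
The state is a dict: "time": time; "joint_positions": joint angles; "qd": joint speeds; "joint_torque": joint torques, N m; "position": TCP position; "tool_rot": TCP orientation; "ft_force": force on the tool from outside, world axes, zero at the start; "torque": the same for the moment, N m; "grip_width": opening from 0.0 (shut) to 1.0 (fully open); "grip_force": force on a finger pad.
Only numpy, scipy, OpenCV 4.12 (cv2) and the standard library are available. Lean on these libraries where they do the work, as an engineer would, in place of code of your own. Each camera call takes 0.05 s, during which the arm holds its last target. There are 200 camera calls.

## Working session

There is one attempt and no reset: what is moved stays moved. The work goes in short steps, Python scripts to look and compute and a shell command to move; the robot and the scene stay as the last step left them, time stands still between calls to the robot, and variables do not carry over. Pictures are saved under pics/ and viewed, at most 14 in all, crops included, and the job is handed in when it is done.

```bash
mkdir -p pics; ls; cat > h.py <<'E'
import numpy as np, cv2
from scipy.spatial.transform import Rotation as R
from bench import ctrl,get_image,job
def snap(name,fn=None):
    s=ctrl.get_state(); im=get_image(name)
    if 'T' not in im:
        T=np.eye(4);T[:3,:3]=R.from_rotvec(s['tool_rot']).as_matrix();T[:3,3]=s['position'];im['T']=T@im['T_tool_cam']
    if fn: cv2.imwrite('pics/'+fn,im['pixels'][:,:,::-1])
    np.save('last_%s.npy'%name,im,allow_pickle=True)
    return im
def load(name): return np.load('last_%s.npy'%name,allow_pickle=True).item()
def ray(im,u,v,z):
    K=np.array([[im['fx'],0,im['cx']],[0,im['fy'],im['cy']],[0,0,1.]])
    xd=np.array([(u-im['cx'])/im['fx'],(v-im['cy'])/im['fy']]); x=xd.copy()
    for _ in range(30): x=xd/(1+im['k1']*(x@x))
    d=im['T'][:3,:3]@np.array([x[0],x[1],1]); o=im['T'][:3,3]
    return o+d*(z-o[2])/d[2]
def proj(im,p):
    q=im['T'][:3,:3].T@(np.array(p)-im['T'][:3,3]); x=q[:2]/q[2]; x=x*(1+im['k1']*(x@x))
    return np.array([x[0]*im['fx']+im['cx'],x[1]*im['fy']+im['cy']])
E
python3 - <<'E'
from h import *
for n in('scene','top'):
    im=snap(n,n+'0.png'); print(n,im['fx'],im['k1'],im['T'].round(3).tolist())
im=snap('wrist');print(im['T_tool_cam'].round(3).tolist())
s=ctrl.get_state();print({k:np.round(v,3).tolist() for k,v in s.items()})
print(R.from_rotvec(s['tool_rot']).as_matrix().round(3).tolist())
E
```

```text
pics
scene 466.7882304830771 -0.07276002849291931 [[-0.648, -0.336, 0.683, -0.357], [-0.761, 0.277, -0.586, 0.741], [0.008, -0.9, -0.436, 0.617], [0.0, 0.0, 0.0, 1.0]]
top 378.22534424165553 -0.008864275372493324 [[0.021, -0.997, 0.074, 0.479], [-1.0, -0.022, -0.009, -0.06], [0.011, -0.074, -0.997, 1.119], [0.0, 0.0, 0.0, 1.0]]
[[-0.0, -0.969, -0.249, 0.067], [1.0, -0.0, 0.0, -0.001], [-0.0, -0.249, 0.969, -0.164], [0.0, 0.0, 0.0, 1.0]]
{'time': 0.15, 'joint_positions': [-1.291, 0.322, -0.07, 1.451, 0.023, 1.371, -0.057], 'qd': [-0.002, -0.002, 0.0, -0.003, 0.001, -0.004, 0.0], 'joint_torque': [-0.0, -49.18, -0.405, -31.288, -0.064, 0.04, 0.0], 'position': [0.171, 0.627, 0.222], 'tool_rot': [-0.416, -3.114, 0.002], 'ft_force': [0.773, -0.486, 0.085], 'torque': [0.027, 0.043, 0.029], 'grip_force': 0.0, 'grip_width': 1.001}
[[-0.965, 0.263, -0.0], [0.263, 0.965, -0.001], [-0.0, -0.001, -1.0]]
```

View pics/top0.png

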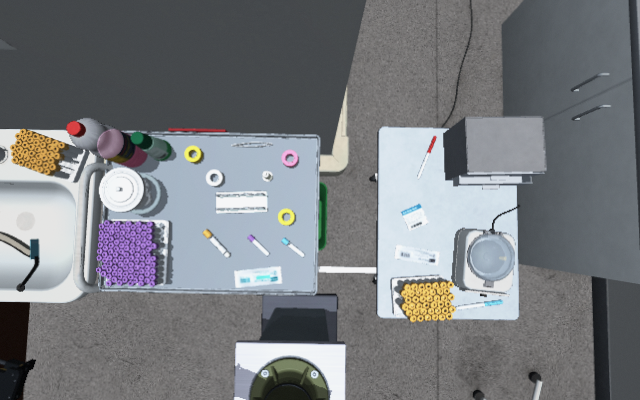

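View pics/scene0.png

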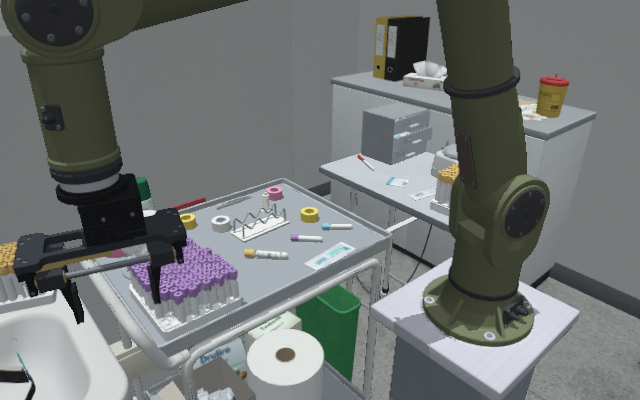

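The top view shows the wire rest at (241,202). The needle holder is at (267,175), behind the right end, so the order starts at −y. The tubes are ochre (217,243), purple (258,245) and blue (292,247). The gauze is the square pack at (413,215); the long packets at (417,255) and (258,277) don't fit its size. There are four rolls: white (214,178), yellow (194,155), yellow (286,216) and pink (290,158). The white one is the tape, since it is the only white roll and sits behind the rest's left end.

```bash
python3 - <<'E'
from h import *
im=load('top')
for n,u,v,z in [('ochre cap',208,234,.01),('ochre bot',229,256,.008),('purple cap',251,237,.008),('purple bot',268,254,.006),('blue cap',285,240,.008),('blue bot',303,256,.006),('rest',241,202,.03),('restL',217,202,0.007),('restR',267,202,.007),('tape',214,178,.025),('nh',267,175,.054),('gauze',413,215,.008),('lid',121,190,.1)]:
    print(n,ray(im,u,v,z).round(3))
c=im['pixels'][130:300,180:440,::-1]; cv2.imwrite('pics/c1.png',cv2.resize(c,None,fx=3,fy=3,interpolation=cv2.INTER_CUBIC))
E
```

```text
ochre cap [0.458 0.248 0.01 ]
ochre bot [0.395 0.185 0.008]
purple cap [0.451 0.123 0.008]
purple bot [0.403 0.072 0.006]
blue cap [0.445 0.024 0.008]
blue bot [ 0.399 -0.03   0.006]
rest [0.552 0.152 0.03 ]
restL [0.552 0.227 0.007]
restR [0.555 0.08  0.007]
tape [0.62  0.234 0.025]
nh [0.629 0.076 0.054]
gauze [ 0.526 -0.351  0.008]
lid [0.572 0.463 0.1  ]
```

View pics/c1.png

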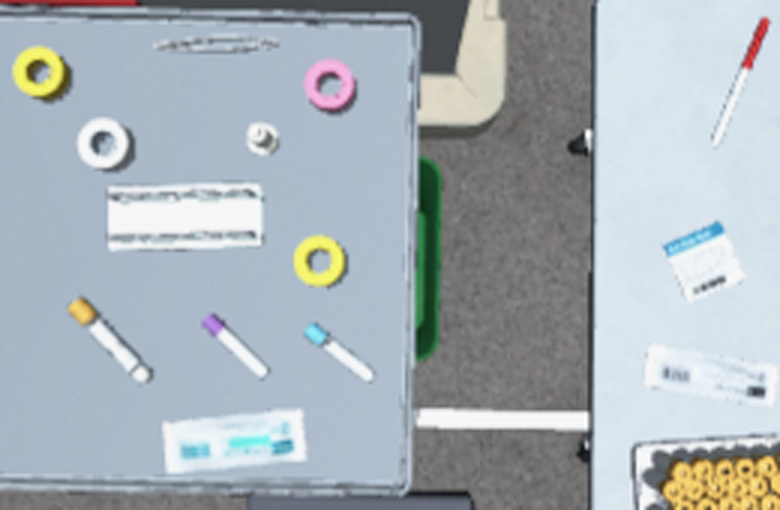

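```bash
python3 -m crank '[[[0,0,-30,0,-1],[0,0,-30,0,-1],[0,0,-30,0,-1],[0,0,0,0,-1],[0,0,0,0,-1]]]'
```

```text
time: 0.57
position: [0.171, 0.6281, 0.3147]
tool_rot: [0.416, 3.113, 0.006]
ft_force: [-0.5, 0.0, -0.8]
grip_width: 1.002
grip_force: 0.0
```

The crop confirms the white roll at crop (104,143), full image (214,178), just behind the rest's left end. The other rolls are yellow (crop 38,72 and 320,262) and pink (330,85). Next I move over the tubes and rest for a close look.

```bash
python3 -m crank '[[[0,0,0,-0.09,-1],[0,0,0,-0.09,-1],[0,0,0,-0.085,-1],[-18,-32,0,0,-1],[-18,-32,0,0,-1],[-18,-32,0,0,-1],[-18,-32,0,0,-1],[-18,-32,0,0,-1],[-18,-32,0,0,-1],[-18,-32,0,0,-1]]]' && python3 -m crank '[[[-17,-32,0,0,-1],[-17,-32,0,0,-1],[-17,-32,0,0,-1],[-17,-32,0,0,-1],[-17,-32,0,0,-1],[-17,-32,0,0,-1],[-17,-32,0,0,-1],[-17,-32,0,0,-1],[-17,-28,0,0,-1],[0,0,0,0,-1]]]' && python3 -m crank '[[[0,0,0,0,-1],[0,0,0,0,-1],[0,0,0,0,-1]]]'; python3 -c "
from h import *
im=snap('wrist','w1.png');print(im['fx'],im['T'].round(3).tolist())"
```

```text
time: 1.4
position: [0.2968, 0.4007, 0.3108]
tool_rot: [-0.001, -3.14, 0.003]
ft_force: [0.6, -0.3, 0.2]
grip_width: 0.998
grip_force: 0.0
time: 2.23
position: [0.4516, 0.1114, 0.3113]
tool_rot: [-0.019, -3.141, 0.005]
ft_force: [-1.1, -0.4, -0.8]
grip_width: 0.999
grip_force: 0.0
time: 2.48
position: [0.4485, 0.1203, 0.3117]
tool_rot: [0.003, -3.14, 0.001]
ft_force: [-0.4, 0.7, -0.4]
grip_width: 0.997
grip_force: 0.0
334.8028559216357 [[-0.001, 0.969, 0.248, 0.381], [1.0, 0.001, -0.0, 0.12], [-0.0, 0.248, -0.969, 0.475], [0.0, 0.0, 0.0, 1.0]]
```

View pics/w1.png

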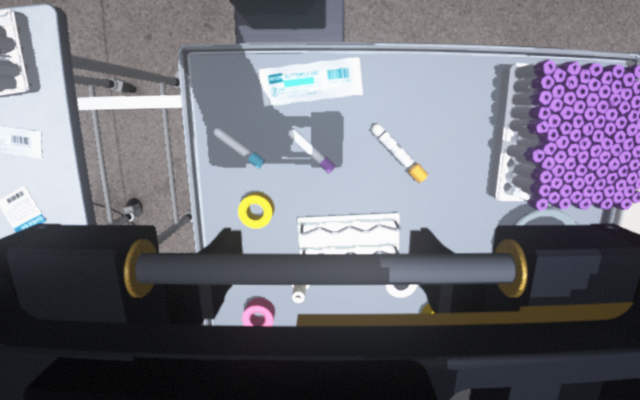

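The wrist view shows the blue tube (bottom 216,130, cap 260,164), purple (292,130 to 331,171) and ochre (374,126 to 424,178). The rest, around (348,230), is partly hidden by the gripper, so I shift forward to see it.

```bash
cp last_wrist.npy w1.npy; python3 -m crank '[[[-30,5,0,0,-1],[-30,5,0,0,-1],[-30,5,0,0,-1],[-30,5,0,0,-1],[0,0,0,0,-1],[0,0,0,0,-1],[0,0,0,0,-1],[0,0,0,0,-1]]]'; python3 -c "
from h import *
a=np.load('w1.npy',allow_pickle=True).item()
b=snap('wrist')
A=cv2.resize(a['pixels'][115:190,205:435],None,fx=3.4,fy=3.4,interpolation=cv2.INTER_CUBIC)
B=cv2.resize(b['pixels'][80:230,220:480],None,fx=3,fy=3,interpolation=cv2.INTER_CUBIC)
w=max(A.shape[1],B.shape[1]);f=lambda x:cv2.copyMakeBorder(x,0,0,0,w-x.shape[1],0)
o=np.vstack([f(A),f(B)])
print(A.shape,B.shape);o=o[:600];cv2.imwrite('pics/c2.png',o[:,:,::-1])"
```

```text
time: 3.2
position: [0.5684, 0.1393, 0.3129]
tool_rot: [0.0, -3.141, -0.001]
ft_force: [-0.7, 0.6, -0.7]
grip_width: 1.005
grip_force: 0.0
(255, 782, 3) (450, 780, 3)
```

View pics/c2.png

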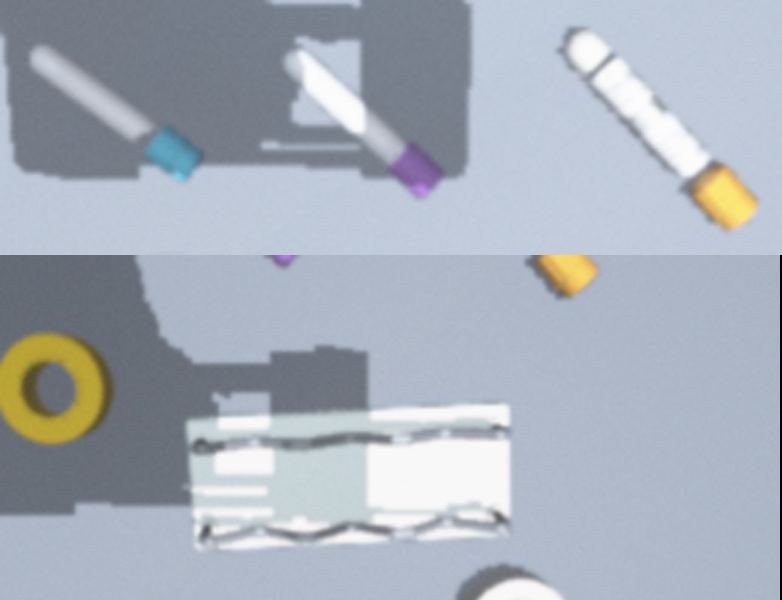

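The upper crop shows tube ends: blue (32,52) to (195,167), purple (286,58) to (432,184), ochre (568,40) to (745,215). The lower crop shows the rest's foot corners at (187,420), (509,404), (196,549) and (511,536).

```bash
cp last_wrist.npy w2.npy; python3 -c "
from h import *
a=np.load('w1.npy',allow_pickle=True).item();b=np.load('w2.npy',allow_pickle=True).item()
for n,p,q,z in [('blue',(32,52),(195,167),.007),('purple',(286,58),(432,184),.007),('ochre',(568,40),(745,215),.009)]:
    P,Q=[ray(a,205+c[0]/3.4,115+c[1]/3.4,z) for c in(p,q)]
    d=Q-P;L=np.linalg.norm(d);u=d/L
    print(n,P.round(4),Q.round(4),'L',L.round(4),'ang',np.arctan2(d[1],d[0]).round(3),'grip40',(P+u*.04).round(4),'grip45',(P+u*.045).round(4),'grip50',(P+u*.05).round(4))
c=[ray(b,220+x/3,80+(y-255)/3,.007) for x,y in [(187,420),(509,404),(511,536),(196,549)]]
c=np.array(c);print(c.round(4));ce=c.mean(0);print('centre',ce.round(4))
ey=(c[1]-c[0]+c[2]-c[3]);L=np.linalg.norm(ey)/2;print('len',L,'yaw',np.arctan2(-ey[0],ey[1]),'w',np.linalg.norm(c[3]-c[0]),np.linalg.norm(c[2]-c[1]))
"
```

```text
blue [ 0.4028 -0.0342  0.007 ] [0.4501 0.0307 0.007 ] L 0.0803 ang 0.94 grip40 [ 0.4264 -0.0019  0.007 ] grip45 [0.4293 0.0022 0.007 ] grip50 [0.4323 0.0062 0.007 ]
purple [0.4057 0.0696 0.007 ] [0.4572 0.129  0.007 ] L 0.0787 ang 0.857 grip40 [0.4319 0.0998 0.007 ] grip45 [0.4351 0.1036 0.007 ] grip50 [0.4384 0.1073 0.007 ]
ochre [0.3982 0.1834 0.009 ] [0.4696 0.2602 0.009 ] L 0.1048 ang 0.822 grip40 [0.4254 0.2127 0.009 ] grip45 [0.4288 0.2163 0.009 ] grip50 [0.4322 0.22   0.009 ]
[[0.53   0.0793 0.007 ]
 [0.5226 0.2277 0.007 ]
 [0.5842 0.2314 0.007 ]
 [0.5905 0.0818 0.007 ]]
centre [0.5568 0.1551 0.007 ]
len 0.14917178678678822 yaw 0.04580354357122853 w 0.060594480738278965 0.061754775844933656
```

Measured lengths (80, 79 and 105 mm, foot 149 mm) match the given sizes. Going for the blue tube.

```bash
python3 -m crank '[[[20,-20,20,0,0],[20,-20,20,0,0],[20,-20,20,0,0],[20,-20,20,0,0],[20,-20,20,0,0],[20,-20,20,0,0],[21,-20,20,0,0],[0,0,0,-0.115,0],[0,0,0,-0.115,0],[0,0,0,-0.115,0]]]' && python3 -m crank '[[[0,0,0,-0.115,0],[0,0,0,-0.115,0],[0,0,0,-0.115,0],[0,0,0,-0.115,0],[0,0,0,-0.115,0],[0,0,0,-0.02,0],[0,0,0,0,0],[0,0,0,0,0],[0,0,0,0,0]]]'; python3 -c "
from h import *
s=ctrl.get_state();M=R.from_rotvec(s['tool_rot']).as_matrix();print(s['joint_positions'],M.round(3).tolist())
p=s['position'];print(M.T@(np.array([.4276,-.0003,.004])-p)*1000, np.arctan2(M[0,0],-M[1,0]))
snap('wrist','w3.png')"
```

```text
time: 4.08
position: [0.4272, -0.0011, 0.1728]
tool_rot: [-0.546, 3.092, 0.004]
ft_force: [0.9, 0.5, 0.2]
grip_width: 0.506
grip_force: 0.0
time: 4.83
position: [0.4281, -0.0009, 0.1727]
tool_rot: [-1.419, 2.802, 0.001]
ft_force: [0.5, -0.3, 0.1]
grip_width: 0.499
grip_force: 0.0
[-0.73783198 -0.18219319  0.62024451  2.05307386  0.11099618  1.23867339
  2.34652772] [[-0.592, -0.806, 0.0], [-0.806, 0.592, 0.001], [-0.001, 0.0, -1.0]]
[-2.09124900e-02  7.91577471e-01  1.68738176e+02] -0.633340796517399
```

View pics/w3.png

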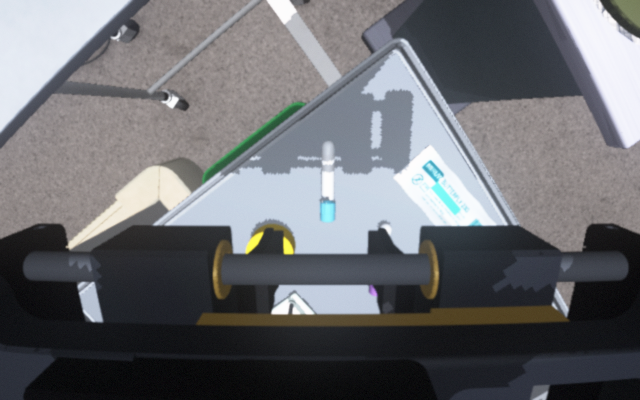

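The blue tube is upright in the image at column 328 (rows 145 to 222), between the fingers. The yellow roll at (270,240) lies clear of the left finger. I compute the lateral offset.

```bash
python3 -c "
from h import *
im=load('wrist');s=ctrl.get_state();M=R.from_rotvec(s['tool_rot']).as_matrix()
print(im['cx'],im['cy'])
for n,u,v,z in[('bot',328,142,.0065),('capend',328,221,.008),('yel',270,240,.02)]:
    p=ray(im,u,v,z);print(n,p.round(4),(M.T@(p-s['position'])*1000).round(1))"
```

```text
325.3130276788317 199.16744216132443
bot [ 0.4025 -0.0326  0.0065] [ 40.8   2.  166.1]
capend [0.45   0.0323 0.008 ] [-39.6   2.  164.7]
yel [0.5069 0.0107 0.02  ] [-55.8 -56.6 152.7]
```

```bash
python3 -m crank '[[[0,2,35,0,0],[0,0,35,0,0],[0,0,35,0,0],[0,0,30,0,0],[0,0,20,0,0],[0,0,10,0,0],[0,0,3,0,0],[0,0,0,0,0],[0,0,0,0,0]]]' 15 && python3 -m crank '[[[0,0,0,0,1],[0,0,0,0,1],[0,0,0,0,1],[0,0,0,0,1],[0,0,0,0,1],[0,0,0,0,1],[0,0,0,0,1]]]' 15 && python3 -m crank '[[[0,0,-20,0,1],[0,0,-30,0,1],[0,0,-30,0,1],[0,0,-30,0,1],[0,0,0,0,1],[0,0,0,0,1]]]'
```

```text
time: 5.63
position: [0.4278, 0.0003, 0.0056]
tool_rot: [-1.421, 2.8, -0.001]
ft_force: [-0.3, 0.6, 0.2]
grip_width: 0.5
grip_force: 0.0
time: 6.22
position: [0.4268, 0.0003, 0.0047]
tool_rot: [-1.422, 2.801, 0.0]
ft_force: [-0.2, 0.2, 1.2]
grip_width: 0.142
grip_force: 15.0
time: 6.72
position: [0.4281, 0.0006, 0.1161]
tool_rot: [-1.42, 2.798, 0.0]
ft_force: [-0.4, -0.2, -1.2]
grip_width: 0.139
grip_force: 15.0
```

```bash
python3 -m crank '[[[0,0,0,0.111,1],[0,0,0,0.111,1],[0,0,0,0.111,1],[0,0,0,0.111,1],[0,0,0,0.111,1],[0,0,0,0.111,1],[0,0,0,0.111,1],[0,0,0,0.111,1],[0,0,0,0,1]]]' && python3 -m crank '[[[-24,18,0,0,1],[-24,18,0,0,1],[-24,18,0,0,1],[-24,18,0,0,1],[-24,18,0,0,1],[-19,16,0,0,1],[0,0,0,0,1],[0,0,0,0,1],[0,0,0,0,1]]]'; cat > to.py <<'E'
import sys
from h import *
a=[float(x) for x in sys.argv[1:]]
s=ctrl.get_state();M=R.from_rotvec(s['tool_rot']).as_matrix()
c=np.array([.5568,.1551,0]);ex=np.array([.9989,.0458,0]);ey=np.array([-.0458,.9989,0])
t=c+a[0]*ex+a[1]*ey+[0,0,a[2]]
print('tool shift mm',(M.T@(t-s['position'])*1000).round(1),'yaw ccw',round(float(np.arctan2(-M[1,0],-M[0,0])),3),'t',t.round(4))
E
python3 to.py .004 -.042 .04
```

```text
time: 7.47
position: [0.4255, -0.0, 0.113]
tool_rot: [0.076, -3.138, 0.001]
ft_force: [0.2, -0.9, -0.3]
grip_width: 0.138
grip_force: 15.0
time: 8.22
position: [0.559, 0.112, 0.1133]
tool_rot: [0.082, -3.138, 0.003]
ft_force: [-1.7, -0.5, 0.1]
grip_width: 0.135
grip_force: 15.0
tool shift mm [-4.   1.2 73.3] yaw ccw 0.052 t [0.5627 0.1133 0.04  ]
```

```bash
python3 -m crank '[[[-4,1,25,0,1],[0,0,25,0,1],[0,0,14,0,1],[0,0,8,0,1],[0,0,0,0,1],[0,0,0,0,1],[0,0,0,0,1]]]'; python3 to.py .004 -.042 .04;  python3 -c "
from h import *
im=snap('scene');c=im['pixels'][170:270,190:360,::-1];cv2.imwrite('pics/s1.png',cv2.resize(c,None,fx=4.5,fy=4.5,interpolation=cv2.INTER_CUBIC))"
```

```text
time: 8.8
position: [0.5647, 0.1141, 0.0438]
tool_rot: [-0.08, 3.139, 0.001]
ft_force: [0.6, -0.0, -0.3]
grip_width: 0.14
grip_force: 15.3
tool shift mm [ 2.  -0.7  3.8] yaw ccw 0.051 t [0.5627 0.1133 0.04  ]
```

View pics/s1.png

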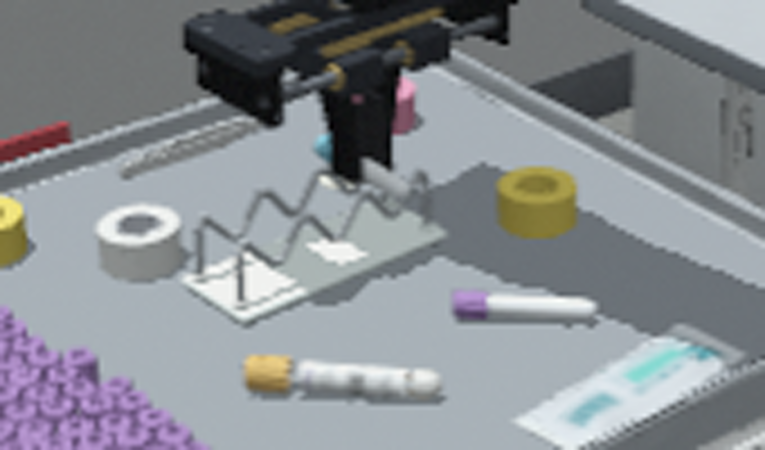

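The scene crop shows the blue tube above the right-hand notch with its cap on the far side. I lower a little more, release and retreat.

```bash
python3 -m crank '[[[2,-1,3,0,1],[0,0,3,0,1],[0,0,0,0,1],[0,0,0,0,1]]]' && python3 -m crank '[[[0,0,0,0,0.45],[0,0,0,0,0.45],[0,0,0,0,0.45],[0,0,0,0,0.45],[0,0,-10,0,0.45],[0,0,-30,0,0.45],[0,0,-30,0,0.45],[0,0,-30,0,0.45],[0,0,0,0,0]]]'; python3 -c "
from h import *
s=ctrl.get_state();p=s['position'];M=R.from_rotvec(s['tool_rot']).as_matrix();print(p)
for n,t in(('purple',[.4316,.0995,.17]),('ochre',[.4288,.2163,.17])): print(n,(M.T@(np.array(t)-p)*1000).round(1))"
```

```text
time: 9.18
position: [0.562, 0.1133, 0.0365]
tool_rot: [0.081, -3.141, -0.0]
ft_force: [0.4, 0.2, -0.3]
grip_width: 0.138
grip_force: 15.0
time: 9.93
position: [0.5663, 0.1137, 0.1437]
tool_rot: [-0.079, 3.13, 0.006]
ft_force: [1.2, -0.5, 0.3]
grip_width: 0.301
grip_force: 0.0
[0.56626797 0.11373294 0.14374691]
purple [134.9  -7.3 -27.7]
ochre [131.8 109.5 -27.3]
```

```bash
python3 -m crank '[[[22,18,-6,0,0],[22,18,-6,0,0],[22,18,-6,0,0],[22,18,-6,0,0],[22,18,-6,0,0],[18,19,0,0,0],[0,0,0,-0.11,0],[0,0,0,-0.11,0],[0,0,0,-0.11,0],[0,0,0,-0.11,0]]]' && python3 -m crank '[[[0,0,0,-0.11,0],[0,0,0,-0.11,0],[0,0,0,-0.11,0],[0,0,0,0,0],[0,0,0,0,0],[0,0,0,0,0]]]'; python3 -c "
from h import *
im=snap('wrist','w4.png')
s=ctrl.get_state();M=R.from_rotvec(s['tool_rot']).as_matrix();print(np.arctan2(-M[1,0],-M[0,0]))
hsv=cv2.cvtColor(im['pixels'],cv2.COLOR_RGB2HSV)
m=cv2.inRange(hsv,(12,110,100),(28,255,255));m[225:]=0
n,l,st,ce=cv2.connectedComponentsWithStats(m)
for i in range(1,n):
    if st[i,4]>40:
        p=ray(im,*ce[i],.009);print(st[i],ce[i].round(1),p.round(4),(M.T@(p-s['position'])*1000).round(1))
print('est bottom px',proj(im,[.3982,.1834,.009]).round(1),'capend',proj(im,[.4696,.2602,.009]).round(1))
"
```

```text
time: 10.77
position: [0.4286, 0.2156, 0.1671]
tool_rot: [-0.772, 3.044, 0.001]
ft_force: [-0.4, 0.2, 0.8]
grip_width: 0.5
grip_force: 0.0
time: 11.27
position: [0.4287, 0.2155, 0.1668]
tool_rot: [-1.25, 2.882, 0.0]
ft_force: [-0.7, 0.4, 0.1]
grip_width: 0.502
grip_force: 0.0
0.8189005243680594
[115  72  32  52 571] [135.5  98.6] [0.5031 0.0315 0.009 ] [  83.6 -180.1  157.7]
[ 96  84  21  28 398] [105.2  97.6] [0.524  0.0097 0.009 ] [  85.3 -210.2  157.7]
est bottom px [326.4 139. ] capend [326.8 242.5]
```

View pics/w4.png

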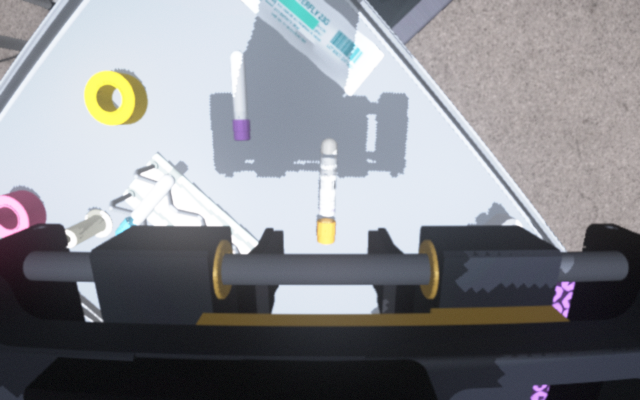

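The ochre tube runs from (329,139) to (326,243), which matches the estimate. The blue tube lies across the rest at (150,195). Grasping ochre.

```bash
python3 -m crank '[[[0,1,35,0,0],[0,0,35,0,0],[0,0,35,0,0],[0,0,30,0,0],[0,0,16,0,0],[0,0,8,0,0],[0,0,3,0,0],[0,0,0,0,0],[0,0,0,0,0]]]' 18 && python3 -m crank '[[[0,0,0,0,1],[0,0,0,0,1],[0,0,0,0,1],[0,0,0,0,1],[0,0,0,0,1],[0,0,0,0,1],[0,0,0,0,1]]]' 18 && python3 -m crank '[[[0,0,-20,0,1],[0,0,-30,0,1],[0,0,-30,0,1],[0,0,-30,0,1],[0,0,0,0.111,1],[0,0,0,0.111,1],[0,0,0,0.111,1],[0,0,0,0.111,1],[0,0,0,0.111,1],[0,0,0,0.111,1]]]' && python3 -m crank '[[[0,0,0,0.105,1],[0,0,0,0,1],[0,0,0,0,1],[0,0,0,0,1]]]'; python3 to.py 0 0 .045
```

```text
time: 12.07
position: [0.4289, 0.2168, 0.0057]
tool_rot: [-1.253, 2.879, 0.001]
ft_force: [-0.2, -0.6, 0.0]
grip_width: 0.5
grip_force: 0.0
time: 12.65
position: [0.428, 0.2164, 0.0048]
tool_rot: [-1.254, 2.88, 0.0]
ft_force: [-0.4, -0.0, 1.9]
grip_width: 0.175
grip_force: 17.9
time: 13.48
position: [0.4278, 0.2161, 0.1145]
tool_rot: [0.235, -3.133, 0.0]
ft_force: [0.3, -0.2, 0.1]
grip_width: 0.173
grip_force: 17.9
time: 13.82
position: [0.4278, 0.2162, 0.1145]
tool_rot: [0.083, -3.14, 0.0]
ft_force: [-0.1, 0.7, -0.3]
grip_width: 0.172
grip_force: 17.9
tool shift mm [-125.6  -67.8   69.5] yaw ccw 0.053 t [0.5568 0.1551 0.045 ]
```

```bash
python3 -m crank '[[[-25,-13.5,0,0,1],[-25,-13.5,0,0,1],[-25,-13.5,0,0,1],[-25,-13.5,0,0,1],[-26,-14,0,0,1],[0,0,0,0,1],[0,0,0,0,1],[0,0,0,0,1]]]'; python3 to.py 0 0 .04;  python3 -m crank '[[[0,0,25,0,1],[0,0,25,0,1],[0,0,15,0,1],[0,0,5,0,1],[0,0,4,0,1],[0,0,0,0,1],[0,0,0,0,1],[0,0,0,0,1]]]'; python3 to.py 0 0 .04
```

```text
time: 14.48
position: [0.5565, 0.1549, 0.1141]
tool_rot: [0.08, -3.139, 0.0]
ft_force: [-0.2, 0.4, -1.2]
grip_width: 0.174
grip_force: 17.9
tool shift mm [-0.4  0.2 74.1] yaw ccw 0.051 t [0.5568 0.1551 0.04  ]
time: 15.15
position: [0.5579, 0.1551, 0.0418]
tool_rot: [-0.079, 3.139, 0.002]
ft_force: [-0.3, 0.6, -0.5]
grip_width: 0.173
grip_force: 17.9
tool shift mm [1.1 0.  1.8] yaw ccw 0.051 t [0.5568 0.1551 0.04  ]
```

```bash
python3 -m crank '[[[1,0,2,0,1],[0,0,0,0,1],[0,0,0,0,0.38],[0,0,0,0,0.38],[0,0,0,0,0.38],[0,0,0,0,0.38],[0,0,-10,0,0.38],[0,0,-30,0,0.38],[0,0,-30,0,0.38],[0,0,-30,0,0.38]]]' && python3 -m crank '[[[25,-10,-6,0,0],[25,-10,-6,0,0],[25,-10,-6,0,0],[25,-10,-6,0,0],[26,-8,-6,0,0],[0,0,0,-0.115,0],[0,0,0,-0.115,0],[0,0,0,-0.115,0],[0,0,0,-0.115,0],[0,0,0,-0.115,0]]]' && python3 -m crank '[[[0,0,0,-0.115,0],[0,0,0,-0.115,0],[0,0,0,0,0],[0,0,0,0,0],[0,0,0,0,0]]]'; python3 -c "
from h import *
im=snap('wrist','w5.png')
s=ctrl.get_state();M=R.from_rotvec(s['tool_rot']).as_matrix();print(np.arctan2(-M[1,0],-M[0,0]))
hsv=cv2.cvtColor(im['pixels'],cv2.COLOR_RGB2HSV)
m=cv2.inRange(hsv,(120,80,40),(150,255,255));m[235:]=0
n,l,st,ce=cv2.connectedComponentsWithStats(m)
for i in range(1,n):
    if st[i,4]>40:
        p=ray(im,*ce[i],.008);print(st[i],ce[i].round(1),p.round(4),(M.T@(p-s['position'])*1000).round(1))
print('est bottom px',proj(im,[.4057,.0696,.007]).round(1),'capend',proj(im,[.4572,.129,.007]).round(1))
"
```

```text
time: 15.98
position: [0.556, 0.1542, 0.1402]
tool_rot: [0.078, -3.14, 0.001]
ft_force: [0.4, 0.7, 0.2]
grip_width: 0.31
grip_force: 0.0
time: 16.82
position: [0.4329, 0.1001, 0.1694]
tool_rot: [-0.973, 2.986, 0.001]
ft_force: [-0.3, 0.1, 0.1]
grip_width: 0.499
grip_force: 0.0
time: 17.23
position: [0.4328, 0.1003, 0.1689]
tool_rot: [-1.298, 2.86, 0.0]
ft_force: [-0.3, -0.0, -0.8]
grip_width: 0.497
grip_force: 0.0
0.8528442572453245
est bottom px [326.3 142.1] capend [326.6 219.9]
```

View pics/w5.png

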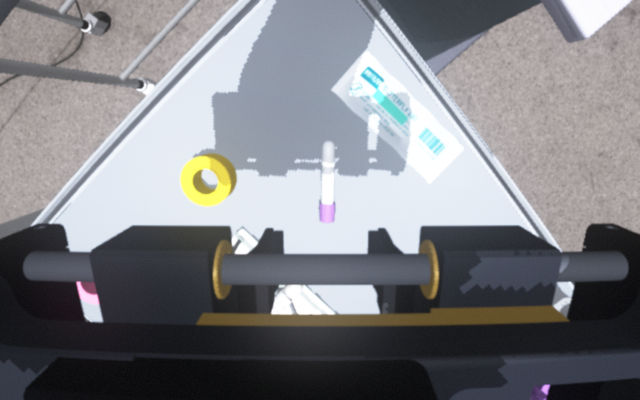

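The purple tube runs from (329,141) to (327,221), as predicted. Grasping it.

```bash
python3 -m crank '[[[0,1,35,0,0],[0,0,35,0,0],[0,0,35,0,0],[0,0,30,0,0],[0,0,18,0,0],[0,0,8,0,0],[0,0,3,0,0],[0,0,0,0,0],[0,0,0,0,0]]]' 15 && python3 -m crank '[[[0,0,0,0,1],[0,0,0,0,1],[0,0,0,0,1],[0,0,0,0,1],[0,0,0,0,1],[0,0,0,0,1],[0,0,0,0,1]]]' 15 && python3 -m crank '[[[0,0,-20,0,1],[0,0,-30,0,1],[0,0,-30,0,1],[0,0,-30,0,1],[0,0,0,0.115,1],[0,0,0,0.115,1],[0,0,0,0.115,1],[0,0,0,0.115,1],[0,0,0,0.115,1],[0,0,0,0.115,1]]]' && python3 -m crank '[[[0,0,0,0.115,1],[0,0,0,0,1],[0,0,0,0,1],[0,0,0,0,1]]]'; python3 to.py .005 .042 .04
```

```text
time: 18.03
position: [0.4331, 0.1014, 0.0057]
tool_rot: [-1.301, 2.857, 0.0]
ft_force: [0.4, 0.1, -0.1]
grip_width: 0.501
grip_force: 0.0
time: 18.62
position: [0.4321, 0.1011, 0.0047]
tool_rot: [-1.303, 2.858, 0.0]
ft_force: [-0.4, 0.7, 0.4]
grip_width: 0.138
grip_force: 15.0
time: 19.45
position: [0.4319, 0.1009, 0.1145]
tool_rot: [0.25, -3.131, -0.0]
ft_force: [-0.1, -0.0, -0.3]
grip_width: 0.137
grip_force: 15.0
time: 19.78
position: [0.4319, 0.1009, 0.1145]
tool_rot: [0.083, -3.14, -0.0]
ft_force: [-0.2, 0.7, -0.3]
grip_width: 0.139
grip_force: 15.0
tool shift mm [-132.8   89.5   74.5] yaw ccw 0.053 t [0.5599 0.1973 0.04  ]
```

```bash
python3 -m crank '[[[-26,18,0,0,1],[-26,18,0,0,1],[-27,18,0,0,1],[-27,18,0,0,1],[-27,17.5,0,0,1],[0,0,0,0,1],[0,0,0,0,1],[0,0,25,0,1],[0,0,25,0,1],[0,0,15,0,1]]]';  python3 -m crank '[[[0,0,5,0,1],[0,0,5,0,1],[0,0,2,0,1],[0,0,0,0,1],[0,0,0,0,1],[0,0,0,0,1]]]'; python3 to.py .005 .042 .0375
```

```text
time: 20.62
position: [0.5583, 0.1957, 0.0477]
tool_rot: [0.08, -3.138, 0.001]
ft_force: [-0.5, 0.1, 0.0]
grip_width: 0.138
grip_force: 15.0
time: 21.12
position: [0.5602, 0.1969, 0.0382]
tool_rot: [0.079, -3.14, -0.001]
ft_force: [-2.0, -2.0, -0.0]
grip_width: 0.14
grip_force: 15.7
tool shift mm [0.3 0.4 0.7] yaw ccw 0.05 t [0.5599 0.1973 0.0375]
```

```bash
python3 -m crank '[[[0,0,0,0,0.45],[0,0,0,0,0.45],[0,0,0,0,0.45],[0,0,0,0,0.45],[0,0,-10,0,0.45],[0,0,-30,0,0.45],[0,0,-35,0,0.45],[0,0,-35,0,0.45],[0,0,-35,0,0.45],[0,0,-20,0,-1]]]' && python3 -m crank '[[[4,-36,0,0,-1],[4,-36,0,0,-1],[4,-36,0,0,-1],[4,-36,0,0,-1],[4,-36,0,0,-1],[4,-36,0,0,-1],[4,-36,0,0,-1],[4,-36,0,0,-1],[4,-36,0,0,-1],[4,-36,0,0,-1]]]' && python3 -m crank '[[[4,-36,0,0,-1],[4,-36,0,0,-1],[4,-36,0,0,-1],[4,-36,0,0,-1],[5,-41,0,0,-1],[0,0,0,0,-1],[0,0,0,0,-1],[0,0,0,0,-1],[0,0,0,0,-1]]]'; python3 -c "
from h import *
snap('wrist','w6.png'); im=snap('top'); cv2.imwrite('pics/t2.png',cv2.resize(im['pixels'][150:230,190:300,::-1],None,fx=7,fy=7,interpolation=cv2.INTER_CUBIC))
s=ctrl.get_state();print(s['position'],s['joint_positions'])"
```

```text
time: 21.95
position: [0.5631, 0.1968, 0.2083]
tool_rot: [-0.077, 3.133, 0.004]
ft_force: [0.3, 0.3, 0.7]
grip_width: 0.302
grip_force: 0.0
time: 22.78
position: [0.5388, -0.1672, 0.2041]
tool_rot: [-0.078, 3.137, -0.001]
ft_force: [0.5, -0.5, 0.1]
grip_width: 0.973
grip_force: 0.0
time: 23.53
position: [0.5277, -0.3492, 0.203]
tool_rot: [-0.082, 3.139, 0.0]
ft_force: [0.4, 0.4, -0.3]
grip_width: 1.001
grip_force: 0.0
[ 0.52789413 -0.34855792  0.20283759] [-0.16112053  0.39692928  0.91508215  1.55331368 -0.3206349   1.34917377
  2.41130051]
```

View pics/w6.png

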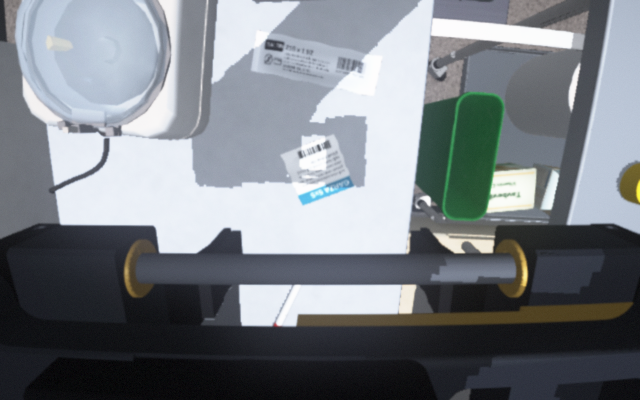

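View pics/t2.png

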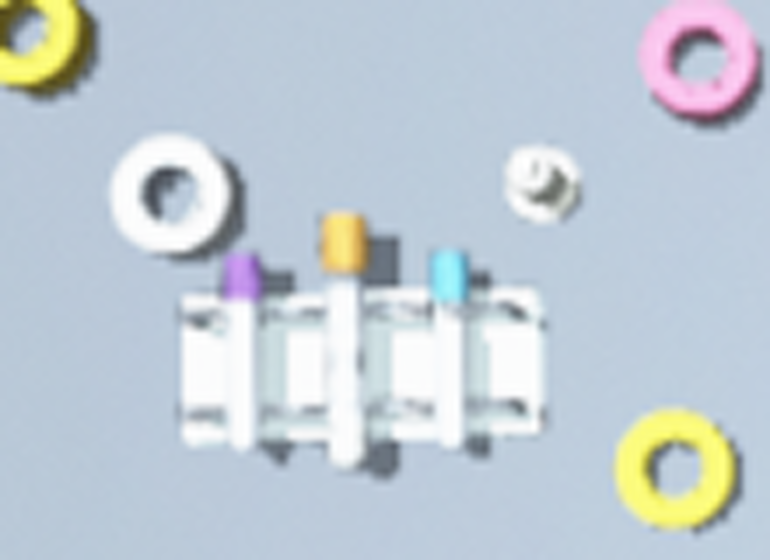

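The tubes are seated in order: purple (242,350), ochre (345,350), blue (452,350), with caps on the far side. The holder (542,183) is untouched and the tape is at (170,193). In the wrist view the gauze's corners are near (281,158), (334,133), (354,183) and (300,206).

```bash
python3 -c "
from h import *
im=load('wrist');s=ctrl.get_state();M=R.from_rotvec(s['tool_rot']).as_matrix()
c=np.array([ray(im,u,v,.008) for u,v in[(281,158),(334,133),(354,183),(300,206)]])
print(c.round(4),[np.linalg.norm(c[i]-c[i-1]).round(4) for i in range(4)])
print('centre',c.mean(0).round(4))
e=c[3]-c[0]+c[2]-c[1];print('yaw',np.arctan2(e[1],e[0]));f=c[1]-c[0]+c[2]-c[3];print(np.arctan2(-f[0],f[1]))
print((M.T@(c.mean(0)-s['position'])*1000).round(1),np.arctan2(-M[1,0],-M[0,0]))
t=load('top');print(proj(t,c.mean(0)))
print('tape',ray(t,190+170/7,150+193/7,.025),'purple bot',ray(t,190+242/7,150+445/7,.037))
"
```

```text
[[ 0.5097 -0.3984  0.008 ]
 [ 0.4804 -0.3431  0.008 ]
 [ 0.533  -0.3182  0.008 ]
 [ 0.5621 -0.3762  0.008 ]] [np.float64(0.0569), np.float64(0.0626), np.float64(0.0582), np.float64(0.065)]
centre [ 0.5213 -0.359   0.008 ]
yaw 0.42170200857079226
0.475969361182936
[  7.4 -10.2 194.8] 0.05326704241852015
[415.64179621 216.65590449]
tape [0.62164234 0.23285668 0.025     ] purple bot [0.51720804 0.19603918 0.037     ]
```

```bash
python3 -m crank '[[[7,-10,0,0,-1],[0,0,0,-0.1,-1],[0,0,0,-0.1,-1],[0,0,0,-0.1,-1],[0,0,0,-0.1,-1],[0,0,35,0,-1],[0,0,35,0,-1],[0,0,35,0,-1],[0,0,35,0,-1],[0,0,30,0,-1]]]' 12 && python3 -m crank '[[[0,0,15,0,-1],[0,0,10,0,-1],[0,0,3,0,-1],[0,0,0,0,-1],[0,0,0,0,-1],[0,0,0,0,-1]]]' && python3 -m crank '[[[0,0,0,0,0.2],[0,0,0,0,0.2],[0,0,0,0,0.2],[0,0,0,0,0.2],[0,0,0,0,0.2],[0,0,0,0,0.2],[0,0,0,0,0.2]]]' 12
```

```text
time: 24.47
position: [0.5176, -0.3594, 0.0272]
tool_rot: [0.628, -3.074, -0.011]
ft_force: [-0.4, 0.2, 0.7]
grip_width: 1.002
grip_force: 0.0
time: 24.97
position: [0.5192, -0.3602, 0.0022]
tool_rot: [0.628, -3.076, -0.007]
ft_force: [-0.5, 0.5, -0.9]
grip_width: 1.002
grip_force: 0.0
time: 25.55
position: [0.5184, -0.3596, 0.0013]
tool_rot: [0.627, -3.075, -0.01]
ft_force: [0.6, 0.8, 1.1]
grip_width: 0.725
grip_force: 12.0
```

```bash
python3 -m crank '[[[0,0,-10,0,0.2],[0,0,-25,0,0.2],[0,0,-30,0,0.2],[0,0,-30,0,0.2],[0,0,-30,0,0.2],[0,0,-30,0,0.2],[0,0,-25,0,0.2],[0,0,0,0,0.2],[0,0,0,0,0.2]]]' 15; python3 -m crank '[[[0,0,0,-0.11,0.2],[0,0,0,-0.11,0.2],[0,0,0,-0.11,0.2],[0,0,0,-0.11,0.2],[0,0,0,-0.11,0.2],[0,0,0,-0.11,0.2],[0,0,0,-0.11,0.2],[0,0,0,-0.11,0.2],[0,0,0,-0.11,0.2],[0,0,0,-0.11,0.2]]]';python3 -m crank '[[[0,0,0,-0.11,0.2],[0,0,0,0,0.2],[0,0,0,0,0.2]]]'; python3 to.py 0 .126 .02; python3 -c "
from h import *
s=ctrl.get_state();print(s['joint_positions'],R.from_rotvec(s['tool_rot']).as_matrix().round(3))"
```

```text
time: 26.3
position: [0.5201, -0.3614, 0.1838]
tool_rot: [0.627, -3.078, -0.005]
ft_force: [0.0, 0.4, -0.9]
grip_width: 0.722
grip_force: 15.0
time: 27.13
position: [0.5157, -0.35, 0.1484]
tool_rot: [1.606, -2.638, -0.082]
ft_force: [24.1, 81.8, 68.7]
grip_width: 0.725
grip_force: 15.1
time: 27.38
position: [0.5313, -0.3241, 0.1322]
tool_rot: [1.691, -2.56, -0.075]
ft_force: [-0.6, 0.1, 0.6]
grip_width: 0.724
grip_force: 15.0
tool shift mm [-568.   210.3  110.4] yaw ccw 1.169 t [0.551 0.281 0.02 ]
[ 1.36628291  0.82947464 -1.38101596  1.53304108  0.81210131  1.54416494
  2.6909855 ] [[-0.391 -0.916 -0.087]
 [-0.92   0.392  0.001]
 [ 0.034  0.08  -0.996]]
```

The arm swung its elbow and ran into the joint 3 and 7 limits, so turning that way is wrong here. I'll raise slightly and turn back the other way, gently.

```bash
python3 -m crank '[[[0,0,-5,0.04,0.2],[0,0,-5,0.04,0.2],[0,0,-5,0.04,0.2],[0,0,-5,0.04,0.2],[0,0,-5,0.04,0.2],[0,0,-5,0.04,0.2]]]';  python3 -c "
from h import *
s=ctrl.get_state();print(s['joint_positions'].round(3),s['qd'].round(2),R.from_rotvec(s['tool_rot']).as_matrix().round(3).tolist())
im=snap('scene','s2.png')"
```

```text
time: 27.88
position: [0.5345, -0.3263, 0.1659]
tool_rot: [1.363, -2.743, -0.05]
ft_force: [0.5, -1.0, -0.9]
grip_width: 0.723
grip_force: 15.0
[ 1.354  0.77  -1.36   1.491  0.756  1.567  2.483] [-0.03 -0.11  0.05 -0.08 -0.11  0.05 -0.41] [[-0.602, -0.794, -0.084], [-0.797, 0.604, -0.005], [0.055, 0.064, -0.996]]
```

View pics/s2.png

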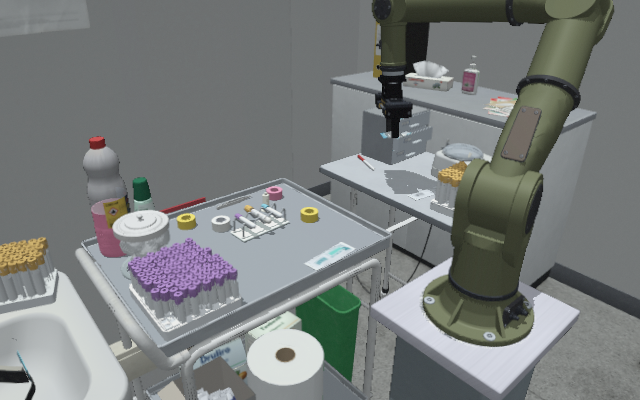

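The scene shows the gauze still held at (395,135), the tubes in the rest at (258,222), and nothing knocked over. I continue turning back in the free direction.

```bash
python3 -m crank '[[[0,0,0,0.08,0.2],[0,0,0,0.08,0.2],[0,0,0,0.08,0.2],[0,0,0,0.08,0.2],[0,0,0,0.08,0.2],[0,0,0,0.08,0.2],[0,0,0,0.08,0.2],[0,0,0,0.08,0.2],[0,0,0,0.08,0.2],[0,0,0,0.08,0.2]]]';  python3 -c "
from h import *
s=ctrl.get_state();print(s['joint_positions'].round(3),s['qd'].round(2),R.from_rotvec(s['tool_rot']).as_matrix().round(3).tolist())"
```

```text
time: 28.77
position: [0.5344, -0.3263, 0.1653]
tool_rot: [0.186, -3.052, -0.0]
ft_force: [-1.0, -0.3, -0.3]
grip_width: 0.721
grip_force: 15.0
[ 1.304  0.665 -1.214  1.493  0.636  1.5    1.756] [-0.07 -0.12  0.18  0.   -0.14 -0.07 -0.86] [[-0.989, -0.121, -0.084], [-0.121, 0.993, -0.005], [0.084, 0.005, -0.996]]
```

The tool kept a fixed 5° tilt, which is acceptable because the pack can settle from 2–3 mm. I turn the rest of the way to the placing yaw.

```bash
python3 -m crank '[[[0,0,-3,0.11,0.2],[0,0,-3,0.11,0.2],[0,0,-3,0.11,0.2],[0,0,-3,0.11,0.2],[0,0,-3,0.11,0.2],[0,0,-3,0.11,0.2],[0,0,-3,0.11,0.2],[0,0,-3,0.11,0.2],[0,0,-3,0.11,0.2],[0,0,-3,0.11,0.2]]]'; python3 -m crank '[[[0,0,0,0.11,0.2],[0,0,0,0.11,0.2],[0,0,0,0.11,0.2],[0,0,0,0.11,0.2],[0,0,0,0.11,0.2],[0,0,0,0,0.2],[0,0,0,0,0.2],[0,0,0,0,0.2]]]'; python3 to.py 0 .126 .15;  python3 -c "
from h import *
s=ctrl.get_state();print(s['joint_positions'].round(3),s['qd'].round(2),R.from_rotvec(s['tool_rot']).as_matrix().round(3).tolist())"
```

```text
time: 29.6
position: [0.537, -0.3259, 0.1953]
tool_rot: [-1.444, -2.708, 0.067]
ft_force: [-0.5, 0.7, -0.4]
grip_width: 0.724
grip_force: 15.0
time: 30.27
position: [0.537, -0.326, 0.1949]
tool_rot: [-2.126, -2.231, 0.094]
ft_force: [-0.2, 0.2, -0.9]
grip_width: 0.725
grip_force: 15.0
tool shift mm [605.6  47.1  41. ] yaw ccw -1.522 t [0.551 0.281 0.15 ]
[ 1.136  0.491 -0.906  1.455  0.41   1.465  0.261] [ 0.    0.01 -0.   -0.   -0.   -0.   -0.01] [[-0.049, 0.995, -0.084], [0.999, 0.048, -0.004], [-0.0, -0.084, -0.996]]
```

```bash
python3 -m crank '[[[15,2,0,0,0.2],[25,2,0,0,0.2],[30,2,0,0,0.2],[30,2,0,0,0.2],[30,2,0,0,0.2],[30,2,0,0,0.2],[30,2,0,0,0.2],[30,2,0,0,0.2],[30,2,0,0,0.2],[30,2,0,0,0.2]]]'; python3 -m crank '[[[30,2,0,0,0.2],[30,2,0,0,0.2],[30,2,0,0,0.2],[30,2,0,0,0.2],[30,2,0,0,0.2],[30,2,0,0,0.2],[30,2,0,0,0.2],[30,2,0,0,0.2],[30,3,0,0,0.2],[30,3,0,0,0.2]]]';python3 -m crank '[[[20,3,0,0,0.2],[6,2,0,0,0.2],[0,0,0,0,0.2],[0,0,0,0,0.2],[0,0,0,0,0.2]]]'; python3 to.py 0 .126 .03;  python3 -c "
from h import *
s=ctrl.get_state();print(s['joint_positions'].round(3),s['qd'].round(2),R.from_rotvec(s['tool_rot']).as_matrix().round(3).tolist())"
```

```text
time: 31.1
position: [0.5436, -0.0428, 0.193]
tool_rot: [-2.126, -2.23, 0.094]
ft_force: [0.8, 0.1, -0.1]
grip_width: 0.723
grip_force: 15.0
time: 31.93
position: [0.5514, 0.2575, 0.1912]
tool_rot: [-2.126, -2.23, 0.094]
ft_force: [-0.1, 0.0, 0.7]
grip_width: 0.721
grip_force: 15.0
time: 32.35
position: [0.5568, 0.2794, 0.1905]
tool_rot: [-2.132, -2.226, 0.096]
ft_force: [-0.2, 0.1, -0.0]
grip_width: 0.724
grip_force: 15.0
tool shift mm [  2.    7.9 160.4] yaw ccw -1.527 t [0.551 0.281 0.03 ]
[ 0.247  0.54  -1.031  1.465  0.407  1.461 -0.749] [ 0.01 -0.    0.   -0.   -0.   -0.   -0.  ] [[-0.043, 0.995, -0.085], [0.999, 0.043, -0.005], [-0.001, -0.085, -0.996]]
```

```bash
python3 -m crank '[[[2,4,30,0,0.2],[0,4,30,0,0.2],[0,0,30,0,0.2],[0,0,30,0,0.2],[0,0,25,0,0.2],[0,0,15,0,0.2],[0,0,0,0,0.2],[0,0,0,0,0.2],[0,0,0,0,0.2]]]'; python3 to.py 0 .126 .008
```

```text
time: 33.1
position: [0.5521, 0.2833, 0.0324]
tool_rot: [-2.131, -2.227, 0.09]
ft_force: [0.5, 0.2, 0.3]
grip_width: 0.729
grip_force: 15.0
tool shift mm [-2.3  0.8 24.4] yaw ccw -1.527 t [0.551 0.281 0.008]
```

```bash
python3 -m crank '[[[-2,1,12,0,0.2],[0,0,8,0,0.2],[0,0,5,0,0.2],[0,0,0,0,0.2],[0,0,0,0,0.2],[0,0,0,0,0.2]]]'; python3 to.py 0 .126 .008; python3 -m crank '[[[0,0,0,0,-0.75],[0,0,0,0,-0.75],[0,0,0,0,-0.75],[0,0,0,0,-0.75],[0,0,0,0,-0.75],[0,0,-10,0,-0.75],[0,0,-20,0,-0.75],[0,0,-30,0,-0.75],[0,0,-30,0,-0.75],[0,0,-30,0,-0.75]]]'; python3 -m crank '[[[0,0,0,0,-0.7],[0,0,0,0,-0.7],[0,0,0,0,-0.7]]]'; python3 -c "
from h import *
im=snap('wrist','w7.png')
s=ctrl.get_state();print(s['joint_positions'].round(3),s['qd'].round(2),s['position'])"
```

```text
time: 33.6
position: [0.5497, 0.2812, 0.0057]
tool_rot: [-2.129, -2.228, 0.094]
ft_force: [0.0, -0.0, 0.0]
grip_width: 0.722
grip_force: 15.0
tool shift mm [-0.3  1.1 -2.4] yaw ccw -1.525 t [0.551 0.281 0.008]
time: 34.43
position: [0.5598, 0.2815, 0.1271]
tool_rot: [-2.129, -2.228, 0.094]
ft_force: [0.7, -0.4, -0.7]
grip_width: 0.877
grip_force: 0.0
time: 34.68
position: [0.5597, 0.2811, 0.1251]
tool_rot: [-2.13, -2.228, 0.095]
ft_force: [0.0, 0.0, 0.3]
grip_width: 0.853
grip_force: 0.0
[ 0.229  0.597 -0.998  1.532  0.451  1.357 -0.772] [-0.    0.01  0.01  0.01  0.   -0.    0.  ] [0.55933141 0.28086252 0.12429975]
```

View pics/w7.png

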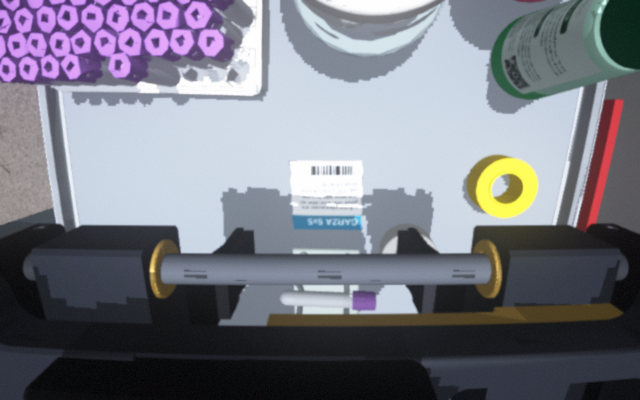

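The gauze lies flat with corners near (290,160), (362,160), (364,229) and (292,229), off the rest's purple end. The white tape edge shows at (410,240). I turn to the grip yaw for the tape and measure both.

```bash
cp last_wrist.npy w7.npy; python3 -m crank '[[[0,0,-10,-0.11,-0.4],[0,0,-10,-0.11,-0.4],[0,0,-10,-0.11,-0.4],[0,0,-10,-0.11,-0.4],[0,0,-10,-0.11,-0.4],[0,0,0,-0.11,-0.4],[0,0,0,-0.11,-0.4],[0,0,0,-0.11,-0.4],[0,0,0,-0.11,-0.4],[0,0,0,-0.11,-0.4]]]'; python3 -m crank '[[[0,0,0,-0.11,-0.4],[0,0,0,-0.11,-0.4],[0,0,0,-0.11,-0.4],[0,0,0,-0.11,-0.4],[0,0,0,-0.11,-0.4],[0,0,0,-0.11,-0.4],[0,0,0,0,-0.4],[0,0,0,0,-0.4],[0,0,0,0,-0.4]]]'; python3 -c "
from h import *
b=np.load('w7.npy',allow_pickle=True).item()
c=np.array([ray(b,u,v,.008) for u,v in[(290,160),(362,160),(364,229),(292,229)]]);print('gauze',c.round(4),c.mean(0).round(4))
ex=np.array([.9989,.0458,0]);ey=np.array([-.0458,.9989,0]);d=c.mean(0)-[.5568,.1551,0];print('in rest',d@ex,d@ey)
s=ctrl.get_state();M=R.from_rotvec(s['tool_rot']).as_matrix();print(s['joint_positions'].round(3),np.arctan2(-M[1,0],-M[0,0]),M.round(3).tolist())
for t in([.6216,.2329,.15],c.mean(0)): print((M.T@(t-s['position'])*1000).round(1))
im=snap('wrist');print('tape px',proj(im,[.6216,.2329,.025]))
"
```

```text
time: 35.57
position: [0.5634, 0.2811, 0.1733]
tool_rot: [-0.637, -2.99, 0.035]
ft_force: [0.3, -0.2, -0.5]
grip_width: 0.702
grip_force: 0.0
time: 36.32
position: [0.5638, 0.2814, 0.1742]
tool_rot: [0.354, -3.035, -0.009]
ft_force: [-0.2, -0.4, -0.1]
grip_width: 0.699
grip_force: 0.0
gauze [[0.5186 0.3078 0.008 ]
 [0.5794 0.3112 0.008 ]
 [0.5855 0.2506 0.008 ]
 [0.5216 0.2459 0.008 ]] [0.5513 0.2789 0.008 ]
in rest 0.00016578797832683404 0.12389692334748299
[ 0.364  0.749 -1.324  1.461  0.657  1.539  0.856] 0.23254830506706234 [[-0.97, -0.229, -0.086], [-0.23, 0.973, -0.004], [0.084, 0.016, -0.996]]
[-47.  -60.8  19.3]
[ -1.3  -2.2 166.6]
tape px [262.40805702 244.46531253]
```

```bash
python3 -m crank '[[[0,0,0,0.08,-0.4],[0,0,0,0.07,-0.4],[-9,-12,0,0,-0.4],[-9,-12,0,0,-0.4],[-9,-12,0,0,-0.4],[-9,-12,0,0,-0.4],[0,-4,0,0,-0.4],[0,0,0,0,-0.4],[0,0,0,0,-0.4],[0,0,0,0,-0.4]]]'; python3 -c "
from h import *
s=ctrl.get_state();M=R.from_rotvec(s['tool_rot']).as_matrix();print(s['joint_positions'].round(3),np.arctan2(-M[1,0],-M[0,0]),M.round(3).tolist())
im=snap('wrist','w8.png')
px=proj(im,[.6216,.2329,.025]);print('tape px',px, (M.T@(np.array([.6216,.2329,.008])-s['position'])*1000).round(1))
g=im['pixels'].min(2);m=(g>205).astype('uint8')*255;m[228:]=0
n,l,st,ce=cv2.connectedComponentsWithStats(m)
for i in range(1,n):
    if st[i,4]>150:print(st[i],ce[i].round(1))
cv2.imwrite('pics/w8c.png',np.hstack([cv2.resize(im['pixels'][100:260,200:440,::-1],None,fx=3.3,fy=3.3)]))
"
```

```text
time: 37.2
position: [0.6035, 0.2337, 0.1719]
tool_rot: [0.131, -3.054, -0.001]
ft_force: [-0.3, -0.2, -0.1]
grip_width: 0.7
grip_force: 0.0
[ 0.406  0.757 -1.276  1.415  0.659  1.545  0.817] 0.08607856925859479 [[-0.993, -0.086, -0.085], [-0.086, 0.996, -0.003], [0.085, 0.004, -0.996]]
tape px [323.04058582 217.78838385] [-31.8  -3.  161.8]
[ 472   24  163   94 2081] [521.8  87. ]
[233  91  15  16 194] [239.5  99.4]
[ 251  103   75   50 1892] [293.7 130.1]
[250 111  31   7 166] [265.2 113.7]
[ 357  115   49   65 2097] [383.  141.8]
[ 557  126   83  102 3996] [594.5 174.5]
[ 596  164   44   64 1977] [620.1 198.3]
[171 199  20  26 196] [182.9 210.9]
```

View pics/w8c.png

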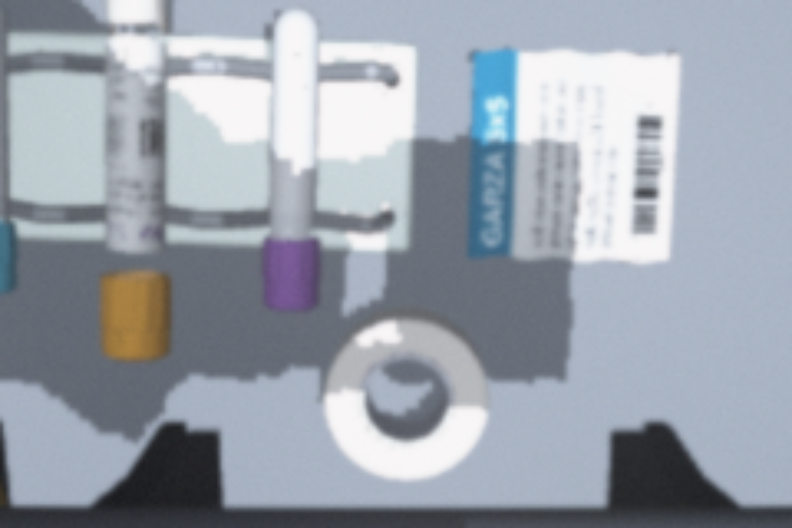

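The crop shows the purple tube seated and the gauze flat. The tape's top is centred at crop (407,399), full image (323,221), about 2 mm beyond the estimate. Grasping the tape.

```bash
python3 -m crank '[[[-17,-1,0,0,-0.4],[-17,-1,0,0,-0.4],[0,0,30,0,-0.4],[0,0,30,0,-0.4],[0,0,30,0,-0.4],[0,0,30,0,-0.4],[0,0,20,0,-0.4],[0,0,0,0,-0.4],[0,0,0,0,-0.4],[0,0,0,0,-0.4]]]' 12; python3 -c "
from h import *
s=ctrl.get_state();M=R.from_rotvec(s['tool_rot']).as_matrix();print(s['joint_positions'].round(3))
print('tape px',(M.T@(np.array([.624,.233,.008])-s['position'])*1000).round(1))"
```

```text
time: 38.08
position: [0.6269, 0.2344, 0.0312]
tool_rot: [0.13, -3.056, -0.002]
ft_force: [0.4, -0.0, 0.6]
grip_width: 0.698
grip_force: 0.0
[ 0.355  0.904 -1.161  1.484  0.778  1.364  0.785]
tape px [ 1.1 -1.2 23.4]
```

```bash
python3 -m crank '[[[1,-1,12,0,-0.4],[0,0,8,0,-0.4],[0,0,2,0,-0.4],[0,0,0,0,-0.4],[0,0,0,0,-0.4]]]' && python3 -m crank '[[[0,0,0,0,0.3],[0,0,0,0,0.3],[0,0,0,0,0.3],[0,0,0,0,0.3],[0,0,0,0,0.3],[0,0,0,0,0.3]]]' 12 && python3 -m crank '[[[0,0,-10,0,0.3],[0,0,-20,0,0.3],[0,0,-20,0,0.3],[0,0,-20,0,0.3],[0,0,0,0,0.3],[0,0,0,0,0.3]]]'; python3 -c "
from h import *
s=ctrl.get_state();M=R.from_rotvec(s['tool_rot']).as_matrix();print(s['joint_positions'].round(3))
print('gauze',(M.T@(np.array([.5513,.2789,.018])-s['position'])*1000).round(1))"
```

```text
time: 38.5
position: [0.6236, 0.232, 0.0075]
tool_rot: [0.129, -3.054, 0.0]
ft_force: [0.2, -0.1, 0.2]
grip_width: 0.698
grip_force: 0.0
time: 39.0
position: [0.6238, 0.2322, 0.0079]
tool_rot: [0.129, -3.055, -0.0]
ft_force: [-0.5, 0.6, 2.4]
grip_width: 0.547
grip_force: 12.0
time: 39.5
position: [0.6302, 0.2327, 0.0788]
tool_rot: [0.129, -3.056, -0.001]
ft_force: [-1.0, 0.2, 0.3]
grip_width: 0.548
grip_force: 12.0
[ 0.363  0.863 -1.193  1.442  0.743  1.431  0.807]
gauze [69.4 52.4 66.9]
```

```bash
python3 -m crank '[[[14,10.5,0,0,0.3],[14,10.5,0,0,0.3],[14,10.5,0,0,0.3],[14,10.5,0,0,0.3],[13,10.5,0,0,0.3],[0,0,0,0,0.3],[0,0,20,0,0.3],[0,0,20,0,0.3],[0,0,14,0,0.3],[0,0,0,0,0.3]]]' && python3 -m crank '[[[0,0,0,0,0.3],[0,0,0,0,0.3],[0,0,0,0,0.3]]]'; python3 -c "
from h import *
s=ctrl.get_state();M=R.from_rotvec(s['tool_rot']).as_matrix();print(s['joint_positions'].round(3))
print('gauze',(M.T@(np.array([.5513,.2789,.017])-s['position'])*1000).round(1))"
```

```text
time: 40.33
position: [0.5507, 0.2764, 0.0258]
tool_rot: [0.128, -3.049, 0.005]
ft_force: [-0.5, -0.9, -0.5]
grip_width: 0.545
grip_force: 12.0
time: 40.58
position: [0.5528, 0.2791, 0.0306]
tool_rot: [0.129, -3.056, -0.001]
ft_force: [-1.2, -0.5, -0.8]
grip_width: 0.547
grip_force: 12.0
[ 0.339  0.838 -1.201  1.627  0.744  1.307  0.654]
gauze [ 0.4 -0.1 13.7]
```

```bash
python3 -m crank '[[[0,0,7,0,0.3],[0,0,5,0,0.3],[0,0,1,0,0.3],[0,0,0,0,0.3],[0,0,0,0,0.3],[0,0,0,0,0.3]]]' && python3 -m crank '[[[0,0,0,0,-0.3],[0,0,0,0,-0.3],[0,0,0,0,-0.3],[0,0,0,0,-0.3],[0,0,0,0,-0.3],[0,0,0,0,-0.3],[0,0,-10,0,-0.3],[0,0,-20,0,-0.3],[0,0,-20,0,-0.3],[0,0,-30,0,-0.3]]]' && python3 -m crank '[[[0,0,-30,0,-0.3],[0,0,-30,0,-0.3],[10,0,-20,0,-0.3],[20,0,0,0,-0.3],[20,0,0,0,-0.3],[0,0,0,0,-0.3],[0,0,0,0,-0.3]]]'; python3 -c "
from h import *
im=snap('wrist'); b=np.load('w2.npy',allow_pickle=True).item()
hsv=cv2.cvtColor(im['pixels'],cv2.COLOR_RGB2HSV)
m=cv2.inRange(hsv,(95,110,80),(115,255,255));m[228:]=0
n,l,st,ce=cv2.connectedComponentsWithStats(m)
for i in range(1,n):
    if st[i,4]>30:print('blue',st[i],ce[i].round(1),ray(im,*ce[i],.008).round(4))
print('pred gauze',proj(im,[.5513,.2789,.008]),'tape',proj(im,[.5513,.2789,.033]))
g=cv2.GaussianBlur(im['pixels'].min(2),(3,3),0)
u,v=proj(im,[.5513,.2789,.033]).astype(int)
c=cv2.HoughCircles(g[max(0,v-60):v+60,u-60:u+60],cv2.HOUGH_GRADIENT,1,20,param1=80,param2=15,minRadius=18,maxRadius=38)
if c is not None:
  for k in c[0][:3]: print(k, ray(im,u-60+k[0],max(0,v-60)+k[1],.033).round(4), k[2])
t=snap('top')
for n,ref in(('nh',None),):
    a=t['pixels'][165:190,255:280].min(2)>190; ys,xs=np.nonzero(a); print('nh px',xs.mean()+255,ys.mean()+165)
"
```

```text
time: 41.08
position: [0.5508, 0.2785, 0.0165]
tool_rot: [0.129, -3.054, 0.0]
ft_force: [-0.1, -0.5, -0.0]
grip_width: 0.547
grip_force: 12.0
time: 41.92
position: [0.5567, 0.2781, 0.096]
tool_rot: [0.129, -3.051, 0.002]
ft_force: [0.6, -0.2, 0.2]
grip_width: 0.651
grip_force: 0.0
time: 42.5
position: [0.5144, 0.2751, 0.1813]
tool_rot: [0.131, -3.056, 0.002]
ft_force: [0.1, -0.6, 0.1]
grip_width: 0.649
grip_force: 0.0
blue [111   0  13   5  38] [115.5   1.2] [0.3388 0.0517 0.008 ]
blue [296 198  12  30 238] [300.8 210.5] [0.533  0.2507 0.008 ]
pred gauze [326.24991418 229.60866383] tape [326.37809657 236.182931  ]
[58.5 57.5 25.2] [0.5487 0.2768 0.033 ] 25.2
nh px 266.07142857142856 174.98809523809524
```

```bash
python3 -c "
from h import *
t=load('top');o=cv2.imread('pics/top0.png')[:,:,::-1]
for a in(o,t['pixels']):
    b=a[165:190,255:280].min(2)>190; ys,xs=np.nonzero(b); print('nh px',xs.mean()+255,ys.mean()+165,b.sum())
hsv=cv2.cvtColor(t['pixels'],cv2.COLOR_RGB2HSV)
for n,lo,hi in(('blue',(88,80,60),(105,255,255)),('ochre',(10,110,80),(24,255,255)),('purple',(125,60,50),(150,255,255))):
    m=cv2.inRange(hsv,lo,hi)[170:215,215:275];ys,xs=np.nonzero(m);p=ray(t,xs.mean()+215,ys.mean()+170,.04)-[.5568,.1551,0];print(n,len(xs),'rest xy',(p[0]*.9989+p[1]*.0458).round(4),(p[1]*.9989-p[0]*.0458).round(4))
print('gauze px',proj(t,[.5513,.2789,.008]))
g=cv2.resize(t['pixels'].min(2)[175:230,170:225],None,fx=4,fy=4,interpolation=cv2.INTER_CUBIC)
c=cv2.HoughCircles(g,cv2.HOUGH_GRADIENT,1,15,param1=80,param2=14,minRadius=8,maxRadius=40)
if c is not None:
  for k in c[0][:4]: print(k, ray(t,170+k[0]/4,175+k[1]/4,.033).round(4))
s=ctrl.get_state();print(s['time'],s['ft_force'].round(1))
"
```

```text
nh px 265.9264705882353 175.0 68
nh px 266.07142857142856 174.98809523809524 84
blue 38 rest xy 0.0309 -0.0418
ochre 27 rest xy 0.0444 -0.0
purple 36 rest xy 0.0318 0.0425
gauze px [199.12944239 201.7652631 ]
[192.5 118.5  33.8] [0.5426 0.2165 0.033 ]
[189.5 101.5  39.4] [0.5548 0.2191 0.033 ]
[194.5  78.5   8.4] [0.5715 0.2162 0.033 ]
42.6 [ 0.2 -0.2  0.2]
```

```bash
python3 -c "
from bench import job
print(job.close_job())"
```

```text
the job is handed in; nothing more can be done
None
```

The job is handed in, with no verdict returned: the tubes are in blue, ochre, purple order from the holder (which hasn't shifted) and the tape is about 3 mm off the gauze's centre, but while I carried the gauze the arm hit joint limits (joint 7 read 2.691 against 2.69) and the tool force reached about 80 N (cause unconfirmed), which could count against it.

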